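Cap the leaning paint bottles

TASK

Class is over: press the red cap onto the red paint bottle and the blue cap onto the blue one, each pushed straight and fully home onto its leaning tapered spigot so that it stays on by friction. Leave the yellow spare cap, the mugs, the jars and the loose black lid standing where they are.

Things in the scene. Friction and masses are not known exactly. Their poses are not given: they have to be found in the camera images.
- red_cap: Red bottle cap: twelve-sided grip 36 mm across flats up to 46 mm height, then narrowing to a blunt 14 mm tip; 70 mm tall, about 70 g, stands upright on its open mouth. Its flats face its own x axis and every 30 degrees from there. Origin: centre of the open mouth (underside), z along the cap to its tip. The bore is a tapered socket, 43 mm deep, 25 mm wide at the mouth.
- blue_cap: Blue bottle cap: twelve-sided grip 36 mm across flats up to 46 mm height, then narrowing to a blunt 14 mm tip; 70 mm tall, about 70 g, stands upright on its open mouth. Its flats face its own x axis and every 30 degrees from there. Origin: centre of the open mouth (underside), z along the cap to its tip. The bore is a tapered socket, 43 mm deep, 25 mm wide at the mouth.
- red_seat (a point): Red bottle's white tapered spigot, 40 mm long, 27 mm wide at the foot, 24 near its round end. Origin: mid-shoulder at its foot, 170 mm above the table; z out along the spigot, leaning 24 deg, roughly to the robot; x in that plane. A cap bites 15 mm short of home, then needs up to 15 N; home: cap origin here, axes in line. Fixed bottle below, 70 mm wide, 155 long.
- blue_seat (a point): Blue bottle's white tapered spigot, 40 mm long, 27 mm wide at the foot, 24 near its round end. Origin: mid-shoulder at its foot, 170 mm above the table; z out along the spigot, leaning 28 deg, roughly to the robot; x in that plane. A cap bites 15 mm short of home, then needs up to 15 N; home: cap origin here, axes in line. Fixed bottle below, 70 mm wide, 155 long.
- green_seat (a point): Shoulder of the green bottle (fixed, built like the other two, leaning 26 degrees), which already wears its green cap, 36 mm wide and 70 mm long: only an obstacle. z along the cap outward. All three bottles stand in fixed wooden cradles, 86 mm wide, that reach back about 160 mm from below the shoulder.
- yellow_cap: Yellow spare cap, same outside size as the others, to be left alone; origin at the centre of its underside.
- brush_mug: Red and white mug, 80 mm wide, 90 mm tall, with three brushes that rise to 195 mm; origin at the centre of its underside. Bystander.
- tea_mug: White mug, 80 mm wide, 95 mm tall, its handle (about 35 mm more) towards its own +y; origin at the centre of its underside. Bystander.
- pink_jar: Small red paint jar with a white lid, 44 mm wide, 55 mm tall; origin at the centre of its underside. Bystander.
- orange_jar: Small orange paint jar with a yellow lid, 44 mm wide, 55 mm tall; origin at the centre of its underside. Bystander.
- green_jar: Small green paint jar with a white lid, 44 mm wide, 50 mm tall; origin at the centre of its underside. Bystander.
- jar_lid: Loose black jar lid lying flat, 44 mm wide, 12 mm tall; origin at the centre of its underside. Bystander.

How it is judged:
By the outcome, as a careful person would: the job done as asked, in the order asked, and still so for the second after the job is handed in, with the robot touching nothing.
It also fails if it takes over 61 s, if anything falls off the work surface, if the arm or the gripper's body presses on something with over 40 N, if the wrist force passes 120 N, or if a joint passes its speed limit or range.

ROBOT

A 6-joint arm with a two-finger parallel gripper is mounted at the origin on the work surface. World frame = base frame: x ahead of the robot, y to its left, z up, the work surface at z = 0. Lengths are in m, angles in rad, forces in N, time in s.
With the tool pointing down it reaches from about 0.325 to 0.775 m from the base axis. Payload 9.3 kg.
Tool frame: the origin (TCP) lies midway between the tips of the shut fingers; the grasp point (between the pads) lies behind it (arm.grip_depth is the z of the grasp point in the tool frame, in m); z points along the fingers, y is the line along which they close (so a half turn about z gives the same grasp; the last joint's range is limited). The gripper opens to 85 mm and grips with 20 to 120 N. Pads are 22 mm wide; open, the fingers measure 114 mm over their backs; the gripper's body (76 mm by 85 mm) begins 54 mm behind the grasp point. The pads swing forward as they close: fully open they stand 13 mm farther back than shut.
Start: joints at [-1.316, 0.259, 0.021, 1.334, 0, 1.418], TCP at [0.218, -0.505, 0.231] pointing down, gripper open.
Joint ranges: [-3.04, 3.04], [-0.91, 1.82], [-1.04, 1.36], [-1.92, 1.95], [-1.52, 1.45], [-3.14, 3.14]. Speed limits (rad/s): [2.22, 2.22, 2.79, 3.14, 3.14, 3.14].

INTERFACE

Orientations are given as a unit quaternion [x, y, z, w].
In Python, from cell import arm, grab_frame, get_calibration, ticket, silhouettes, mark_of gives the robot as it stands.
- The arm moves only by the shell command python3 -m jog 'ROWS' [FORCE]. ROWS is JSON, a list of rows, each an object of numbers: "x", "y", "z": the shift along the world's x, y, z in mm; "ax", "ay", "az": the turn, a rotation vector about the world's x, y, z in degrees; "fingers": the opening, from 0 (shut) to 1 (fully open). In form: [{"x": .., "y": .., "z": .., "ax": .., "ay": .., "az": .., "fingers": ..}, ...]. A call has exactly 10 rows; each row shifts and turns the commanded pose from where the row before left it; what a row does not reach is not made up. A row lasts 1/12 s, in which the tool goes at most 41.7 mm and 7.16 degrees, less where a joint would pass 70% of its speed; a pose out of reach is approached as far as the arm can. A call with a gripper value outside its range is refused whole. The fingers move at their own pace and stop on an object; FORCE is the grip in N (left out, the last holds). Time passes only in rows, so rows that do not move let the fingers close, or fill a call up. It gives the time, the measured TCP pose, the force, the opening and the grip force at its end, in the units of the state.
- arm.sense(): the state, without advancing time (a new reading comes with each control period).
- grab_frame(name): name is "scene" or "top"; returns (picture, depth): 480x640x3 uint8, red, green, blue; 480x640 float32, m along the optical axis (not along the pixel's ray), 0 where there is no reading.
- get_calibration(name): a dict with "camera_matrix" (3x3 intrinsics, pixels), "xyz" and "orientation" of the camera in the world. Camera axes: x right, y down, z forward; pixel columns grow to the right and rows downward; lengths in m; the calibration is good to about 2 mm. A picture is of the moment at which its call begins. get_calibration takes no time and is no camera call.
- ticket.job_done(): hands the job in; it is judged then, once.
Trained networks look in the newest picture that a camera, given by its name, has taken for a name from the list of things; names that differ only in an ending like _2 or _b are one class to them, and where a whole thing is asked for, a point or a joint stands for the part that bears it (a point fixed in the world has none). Each returns a list of dicts, best first, with "score" (0 to 1); they miss things now and then, are a little off and sometimes report something else, mostly with a low value. They report only what shows in the picture. A call takes as long as a camera call.
- silhouettes(camera, name): "region" (480x640 bool, what is visible of it) and "rect" ([centre column, centre row, width, height] in pixels, round what is visible of it).
- mark_of(camera, name): "centre" ([column, row] in pixels: a listed point, or the origin of a listed thing).
The state is a dict: "clock": time; "joint_pos": joint angles; "joint_vel": joint speeds; "joint_torque": joint torques, N m; "tcp_pos": TCP position; "tcp_rot": TCP orientation; "contact_force": force on the tool from outside, world axes, zero at the start; "torque": the same for the moment, N m; "width": opening from 0.0 (shut) to 1.0 (fully open); "grip_force": force on a finger pad.
Only numpy, scipy, OpenCV 4.12 (cv2) and the standard library are available. Lean on these libraries where they do the work, as an engineer would, in place of code of your own. Each camera call takes 0.05 s, during which the arm holds its last target. There are 200 camera calls.

## Working session

There is one attempt and no reset: what is moved stays moved. The work goes in short steps, Python scripts to look and compute and a shell command to move; the robot and the scene stay as the last step left them, time stands still between calls to the robot, and variables do not carry over. Pictures are saved under pics/ and viewed, at most 10 in all, crops included, and the job is handed in when it is done.

```bash
ls; mkdir -p pics; python3 - <<'E'
from cell import arm, grab_frame, get_calibration
import cv2
for n in("scene","top"):
    p,d=grab_frame(n); cv2.imwrite(f"pics/{n}0.png",p[:,:,::-1]); print(n,get_calibration(n))
print(arm.grip_depth, arm.sense())
E
```

```text
pics
scene {'camera_matrix': array([[439.99246287,   0.        , 326.23808699],
       [  0.        , 439.99246287, 242.81463243],
       [  0.        ,   0.        ,   1.        ]]), 'xyz': array([1.26426076, 0.22765135, 0.6595291 ]), 'orientation': array([ 0.52864177,  0.70160507, -0.37751254, -0.29286942])}
top {'camera_matrix': array([[439.85624126,   0.        , 321.77721586],
       [  0.        , 439.85624126, 243.30373286],
       [  0.        ,   0.        ,   1.        ]]), 'xyz': array([0.41298466, 0.00856266, 1.22428794]), 'orientation': array([-0.70525294,  0.70815921, -0.02688495,  0.02014989])}
-0.0187 {'clock': 0.1, 'joint_pos': array([-1.31558148e+00,  2.59120858e-01,  2.08445344e-02,  1.33369760e+00,
       -1.09045890e-05,  1.41825300e+00]), 'joint_vel': array([ 8.48725739e-05, -3.24574330e-03,  2.07725686e-03,  1.04630813e-04,
       -6.26307473e-04,  1.21924692e-03]), 'joint_torque': array([ 7.77862879e-03, -5.56693912e+01,  3.45068300e+01,  1.16603108e-02,
        2.24077418e-06,  1.05431337e-05]), 'tcp_pos': array([ 0.21806142, -0.50465341,  0.2307375 ]), 'tcp_rot': array([ 9.79288380e-01,  2.02469558e-01, -3.56581929e-05, -5.87741808e-04]), 'contact_force': array([-0.14402033, -0.39435315, -0.4615444 ]), 'torque': array([-0.00588332, -0.01248522,  0.03599971]), 'grip_force': 0.0, 'width': 0.9935261424522535}
```

View pics/scene0.png

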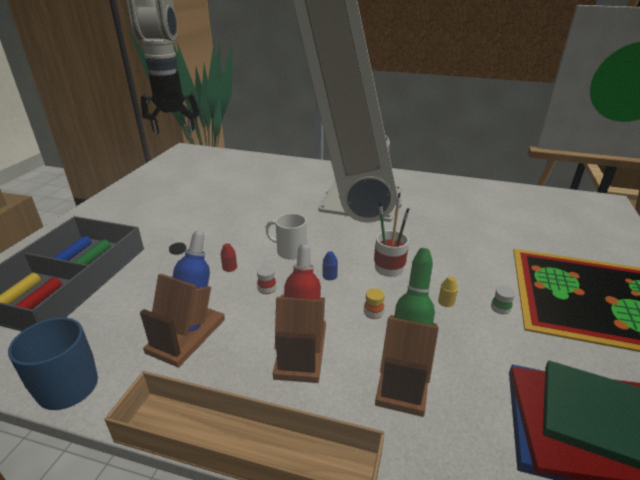

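View pics/top0.png

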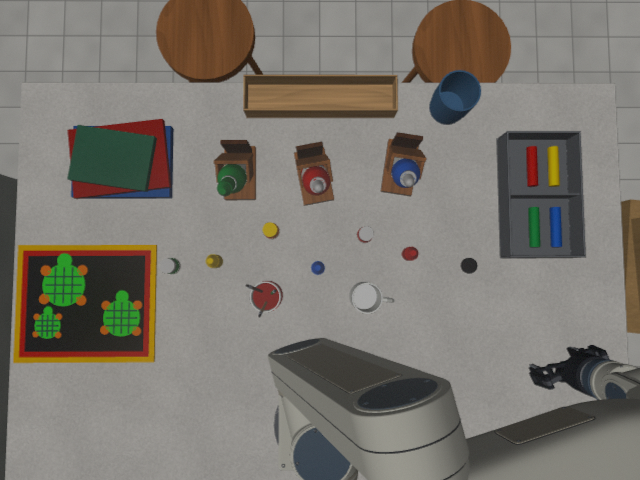

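The scene view shows the red cap at (229,257), the blue cap at (330,265), the red spigot at about (305,258) and the blue spigot at (197,243). In the top view the red cap is at (410,254), the blue cap at (318,268), and the spigots at (318,184) for red and (408,178) for blue.

```bash
cat > h.py <<'E'
import numpy as np, cv2
from scipy.spatial.transform import Rotation as R
from scipy.optimize import least_squares
from cell import arm, grab_frame, get_calibration, silhouettes, mark_of
CAL={n:get_calibration(n) for n in("scene","top")}
def ray(n,uv):
    c=CAL[n];d=np.linalg.solve(c["camera_matrix"],[uv[0],uv[1],1.])
    return c["xyz"],R.from_quat(c["orientation"]).apply(d)
def tri(uvs):
    A=np.zeros((3,3));b=np.zeros(3);L=[]
    for n,uv in uvs.items():
        o,d=ray(n,uv);d=d/np.linalg.norm(d);P=np.eye(3)-np.outer(d,d);A+=P;b+=P@o;L.append((o,P))
    x=np.linalg.solve(A,b);return x,[np.linalg.norm(P@(x-o)) for o,P in L]
def cloud(n,d,mask):
    v,u=np.nonzero(mask&(d>0));c=CAL[n];z=d[v,u]
    p=np.linalg.solve(c["camera_matrix"],np.stack([u,v,np.ones(len(u))]))*z
    return R.from_quat(c["orientation"]).apply(p.T)+c["xyz"]
E
python3 - <<'E'
from h import *
np.set_printoptions(precision=4,suppress=True)
F={n:grab_frame(n) for n in CAL}
S={}
for t in "red_cap blue_cap red_seat blue_seat green_seat yellow_cap brush_mug tea_mug pink_jar orange_jar green_jar jar_lid".split():
    uv={}
    for n in CAL:
        m=mark_of(n,t)
        if m and m[0]["score"]>.3: uv[n]=m[0]["centre"]
    if len(uv)==2: S[t],r=tri(uv);print(t,S[t],np.round(r,4),{k:np.round(v,1) for k,v in uv.items()})
    else: print(t,uv,m[:1])
for t in("red_cap","blue_cap"):
  for n in CAL:
    s=silhouettes(n,t)
    if not s: continue
    c=cloud(n,F[n][1],s[0]["region"]); q=c[c[:,2]>.06]
    print(t,n,s[0]["score"],len(c),c[:,2].max(),"top pts",np.median(q,0),len(q), "all mid",(c.min(0)+c.max(0))/2)
np.savez("f0.npz",**{n+k:F[n][i] for n in F for i,k in enumerate("pd")})
clouds={}
for t in("red_seat","blue_seat"):
  P=[]
  for n in CAL:
    p,d=F[n]; c=cloud(n,d,d>0)
    v,u=np.nonzero(d>0); col=p[v,u].astype(int)
    near=(np.linalg.norm(c-S[t],axis=1)<.06)&(c[:,2]>.165)
    w=near&(col.max(1)-col.min(1)<35)
    print(t,n,near.sum(),w.sum(),c[w].min(0),c[w].max(0)); P.append(c[w])
  clouds[t]=np.vstack(P)
np.savez("c0.npz",**clouds,**{k+"_s":v for k,v in S.items()})
E
```

```text
red_cap [ 0.4645 -0.2397  0.0022] [0.0021 0.0021] {'scene': array([230.9, 267.7]), 'top': array([407.4, 253.4])}
blue_cap [ 0.4511 -0.1112  0.0483] [0.125 0.125] {'scene': array([328.6, 272.4]), 'top': array([409.7, 253.1])}
red_seat [0.6293 0.0074 0.1786] [0.0013 0.0013] {'scene': array([302. , 263.5]), 'top': array([318.3, 182.3])}
blue_seat [ 0.6348 -0.2082  0.1698] [0.0007 0.0007] {'scene': array([196.8, 250.5]), 'top': array([406.2, 180.9])}
green_seat [0.6283 0.2245 0.1744] [0.0035 0.0035] {'scene': array([416. , 285.6]), 'top': array([226.2, 183.6])}
yellow_cap [0.4437 0.284  0.0042] [0.001 0.001] {'scene': array([443.5, 300.2]), 'top': array([218.4, 261.9])}
brush_mug [0.3423 0.0192 0.0041] [0.1297 0.1297] {'scene': array([390.4, 269. ]), 'top': array([361.1, 297.6])}
tea_mug [ 0.3423 -0.1189 -0.0014] [0.0045 0.0045] {'scene': array([293.3, 250.6]), 'top': array([365.3, 297.5])}
pink_jar [ 0.5151 -0.1246  0.0006] [0.0049 0.0049] {'scene': array([267.1, 288.6]), 'top': array([366.8, 235.2])}
orange_jar [ 0.4217  0.0642 -0.1017] [0.056 0.056] {'scene': array([371.6, 313.1]), 't
[... 179 characters left out ...]
026 0.0026] {'scene': array([176.6, 247.5]), 'top': array([469.8, 262.8])}
red_cap scene 0.63 381 0.07220775388086065 top pts [ 0.467  -0.2386  0.0664] 66 all mid [ 0.4354 -0.2428  0.035 ]
red_cap top 0.45 169 0.07359724376717014 top pts [ 0.4635 -0.2415  0.0679] 67 all mid [ 0.4632 -0.2384  0.0377]
blue_cap scene 0.6 364 0.07295502174735469 top pts [0.4304 0.0113 0.0663] 58 all mid [0.4135 0.0099 0.0363]
red_seat scene 450 364 [ 0.6032 -0.0095  0.165 ] [0.642  0.0284 0.2106]
red_seat top 214 196 [ 0.6021 -0.0101  0.1653] [0.6446 0.0263 0.2126]
blue_seat scene 433 339 [ 0.6183 -0.2271  0.1661] [ 0.6577 -0.1906  0.2099]
blue_seat top 227 202 [ 0.6156 -0.2292  0.165 ] [ 0.6619 -0.1926  0.2111]
```

```bash
cat > fit.py <<'E'
from h import *
np.set_printoptions(precision=4,suppress=True)
C=np.load("c0.npz");f=np.load("f0.npz")
def axis(lean,az): return np.array([np.sin(lean)*np.cos(az),np.sin(lean)*np.sin(az),np.cos(lean)])
for t,l in(("red_seat",24),("blue_seat",28)):
    P=C[t]; s0=C[t+"_s"]
    def res(v,free):
        a=axis(v[3] if free else np.radians(l),v[2]); o=np.array([v[0],v[1],.17]);q=P-o;s=q@a
        r=np.linalg.norm(q-np.outer(s,a),axis=1)
        w=(s>3e-3)&(s<.035)
        return np.where(w,r-(.0135-.0015*np.clip(s,0,.036)/.036),0)
    for free in(0,1):
        x0=[s0[0],s0[1],np.pi]+([np.radians(l)] if free else [])
        k=least_squares(lambda v:res(v,free),x0,loss="soft_l1",f_scale=.0015,x_scale=[.01,.01,.2,.1][:len(x0)])
        print(t,free,k.x[:2],np.degrees(k.x[2:]),"rms",np.sqrt(np.mean(k.fun**2)))
    a=axis(np.radians(l),k.x[2]);print(" max s",((P-[k.x[0],k.x[1],.17])@a).max())
for t,x0 in(("red_cap",[.4645,-.24]),("blue_cap",[.430,.0113])):
  for ns in(("scene",),("top",),("scene","top")):
    P=np.vstack([cloud(n,f[n+"d"],f[n+"d"]>0) for n in ns])
    P=P[(np.hypot(*(P[:,:2]-x0).T)<.03)&(P[:,2]>.008)]
    h=P[:,2];rr=np.where(h<.046,.0183,.0183-(h-.046)/.024*.0113)
    k=least_squares(lambda v:np.where(h<.068,np.hypot(P[:,0]-v[0],P[:,1]-v[1])-rr,0),x0,loss="soft_l1",f_scale=.0015,x_scale=.01)
    print(t,ns,k.x,len(P),"zmax",np.percentile(h,98))
E
python3 fit.py
```

```text
red_seat 0 [0.622  0.0087] [192.4469] rms 0.0011936860011144588
red_seat 1 [0.6226 0.0087] [191.8558  25.6006] rms 0.0011829480094828666
 max s 0.04362839878429814
blue_seat 0 [ 0.6374 -0.2107] [172.9497] rms 0.0010219938546435947
blue_seat 1 [ 0.638  -0.2111] [170.6398  29.5962] rms 0.0009912095800519221
 max s 0.04286365714007886
red_cap ('scene',) [ 0.4616 -0.2422] 347 zmax 0.0711563025299797
red_cap ('top',) [ 0.4643 -0.2424] 179 zmax 0.07214724974600235
red_cap ('scene', 'top') [ 0.4624 -0.2424] 526 zmax 0.07147384642317711
blue_cap ('scene',) [0.4237 0.0094] 350 zmax 0.07086087996284648
blue_cap ('top',) [0.4263 0.0092] 147 zmax 0.07229600897321753
blue_cap ('scene', 'top') [0.4243 0.0093] 497 zmax 0.07178462097161806
```

```bash
python3 -m jog '[{"x":24.5,"y":26,"z":-11,"az":-1.1,"fingers":1},{"x":24.5,"y":26,"z":-11,"az":-1.1,"fingers":1},{"x":24.5,"y":26,"z":-11,"az":-1.1,"fingers":1},{"x":24.5,"y":26,"z":-11,"az":-1.1,"fingers":1},{"x":24.5,"y":26,"z":-11,"az":-1.1,"fingers":1},{"x":24.5,"y":26,"z":-11,"az":-1.1,"fingers":1},{"x":24.5,"y":26,"z":-11,"az":-1.1,"fingers":1},{"x":24.5,"y":26,"z":-11,"az":-1.1,"fingers":1},{"x":24.5,"y":26,"z":-11,"az":-1.1,"fingers":1},{"x":24.5,"y":26,"z":-11,"az":-1.1,"fingers":1}]' 50
cat > st.py <<'E'
from h import *
np.set_printoptions(precision=4,suppress=True)
s=arm.sense();T=R.from_quat(s["tcp_rot"]).as_matrix()
print("t",s["clock"],"p",s["tcp_pos"],"g",s["tcp_pos"]+T[:,2]*arm.grip_depth,"y",T[:,1],"z",T[:,2],"F",s["contact_force"],"w",s["width"],s["grip_force"],"j",s["joint_pos"])
E
python3 st.py
```

```text
t 1.6 p [ 0.2181 -0.5049  0.2313] g [ 0.2181 -0.5049  0.25  ] y [ 0.3966 -0.918  -0.    ] z [ 0.  0. -1.] F [ 0.1276  0.531  -0.4364] w 1.0019750880383842 0.0 j [-1.3156  0.2586  0.0215  1.3337  0.      1.4182]validation failed for argument at $[0]...
```

```bash
python3 -m jog '[{"x":24.5,"y":26,"z":-11,"ax":0,"ay":0,"az":-1.1,"fingers":1},{"x":24.5,"y":26,"z":-11,"ax":0,"ay":0,"az":-1.1,"fingers":1},{"x":24.5,"y":26,"z":-11,"ax":0,"ay":0,"az":-1.1,"fingers":1},{"x":24.5,"y":26,"z":-11,"ax":0,"ay":0,"az":-1.1,"fingers":1},{"x":24.5,"y":26,"z":-11,"ax":0,"ay":0,"az":-1.1,"fingers":1},{"x":24.5,"y":26,"z":-11,"ax":0,"ay":0,"az":-1.1,"fingers":1},{"x":24.5,"y":26,"z":-11,"ax":0,"ay":0,"az":-1.1,"fingers":1},{"x":24.5,"y":26,"z":-11,"ax":0,"ay":0,"az":-1.1,"fingers":1},{"x":24.5,"y":26,"z":-11,"ax":0,"ay":0,"az":-1.1,"fingers":1},{"x":24.5,"y":26,"z":-11,"ax":0,"ay":0,"az":-1.1,"fingers":1}]' 50; python3 st.py
```

```text
clock: 2.43
tcp_pos: [0.4642, -0.2434, 0.121]
tcp_rot: [0.994, 0.107, 0.0, 0.0]
contact_force: [0.6, -0.4, -0.8]
width: 0.995
grip_force: 0.0
t 2.4333 p [ 0.4642 -0.2434  0.121 ] g [ 0.4641 -0.2434  0.1397] y [ 0.2132 -0.977   0.0004] z [ 0.0005 -0.0004 -1.    ] F [ 0.6248 -0.3868 -0.7749] w 0.9948446921427668 0.0 j [-0.6432  0.2722 -0.2499  1.0481 -0.      2.2836]
```

```bash
python3 -m jog '[{"x":1,"y":2,"z":-18,"ax":0,"ay":0,"az":0,"fingers":1},{"x":0,"y":0,"z":-18,"ax":0,"ay":0,"az":0,"fingers":1},{"x":0,"y":0,"z":-18,"ax":0,"ay":0,"az":0,"fingers":1},{"x":0,"y":0,"z":-18,"ax":0,"ay":0,"az":0,"fingers":1},{"x":0,"y":0,"z":-18,"ax":0,"ay":0,"az":0,"fingers":1},{"x":0,"y":0,"z":-18,"ax":0,"ay":0,"az":0,"fingers":1},{"x":0,"y":0,"z":0,"ax":0,"ay":0,"az":0,"fingers":1},{"x":0,"y":0,"z":0,"ax":0,"ay":0,"az":0,"fingers":0},{"x":0,"y":0,"z":0,"ax":0,"ay":0,"az":0,"fingers":0},{"x":0,"y":0,"z":0,"ax":0,"ay":0,"az":0,"fingers":0}]' 50; python3 st.py
python3 -m jog '[{"x":0,"y":0,"z":0,"ax":0,"ay":0,"az":0,"fingers":0},{"x":0,"y":0,"z":0,"ax":0,"ay":0,"az":0,"fingers":0},{"x":0,"y":0,"z":0,"ax":0,"ay":0,"az":0,"fingers":0},{"x":0,"y":0,"z":0,"ax":0,"ay":0,"az":0,"fingers":0},{"x":0,"y":0,"z":0,"ax":0,"ay":0,"az":0,"fingers":0},{"x":0,"y":0,"z":0,"ax":0,"ay":0,"az":0,"fingers":0},{"x":0,"y":0,"z":0,"ax":0,"ay":0,"az":0,"fingers":0},{"x":0,"y":0,"z":0,"ax":0,"ay":0,"az":0,"fingers":0},{"x":0,"y":0,"z":0,"ax":0,"ay":0,"az":0,"fingers":0},{"x":0,"y":0,"z":0,"ax":0,"ay":0,"az":0,"fingers":0}]' 50; python3 st.py
```

```text
clock: 3.27
tcp_pos: [0.4648, -0.2434, 0.0145]
tcp_rot: [0.994, 0.108, 0.001, 0.001]
contact_force: [-0.4, 0.5, 0.1]
width: 0.603
grip_force: 0.0
t 3.2667 p [ 0.4648 -0.2434  0.0145] g [ 0.4647 -0.2434  0.0332] y [ 0.2141 -0.9768  0.0014] z [ 0.0015 -0.0011 -1.    ] F [-0.4174  0.4811  0.0568] w 0.602646409247768 0.0 j [-0.6425  0.3753 -0.4089  0.7848  0.      2.2834]
clock: 4.1
tcp_pos: [0.4647, -0.2433, 0.0146]
tcp_rot: [0.994, 0.108, 0.001, 0.001]
contact_force: [-0.9, 0.8, 6.2]
width: 0.417
grip_force: 49.3
t 4.1 p [ 0.4647 -0.2433  0.0146] g [ 0.4646 -0.2433  0.0333] y [ 0.2141 -0.9768  0.0017] z [ 0.0017 -0.0013 -1.    ] F [-0.9395  0.756   6.1568] w 0.41716304382738784 49.25096958875656 j [-0.6424  0.3748 -0.4093  0.7845 -0.      2.2834]
```

```bash
python3 -m jog '[{"x":0,"y":0,"z":20,"ax":0,"ay":0,"az":0,"fingers":0},{"x":0,"y":0,"z":38,"ax":0,"ay":0,"az":0,"fingers":0},{"x":0,"y":0,"z":38,"ax":0,"ay":0,"az":0,"fingers":0},{"x":0,"y":0,"z":38,"ax":0,"ay":0,"az":0,"fingers":0},{"x":0,"y":0,"z":38,"ax":0,"ay":0,"az":0,"fingers":0},{"x":0,"y":0,"z":38,"ax":0,"ay":0,"az":0,"fingers":0},{"x":0,"y":0,"z":38,"ax":0,"ay":0,"az":0,"fingers":0},{"x":0,"y":30,"z":3,"ax":0,"ay":0,"az":0,"fingers":0},{"x":0,"y":30,"z":0,"ax":0,"ay":0,"az":0,"fingers":0},{"x":0,"y":30,"z":0,"ax":0,"ay":0,"az":0,"fingers":0}]' 50
python3 -m jog '[{"x":11.6,"y":15.3,"z":0,"ax":0.5,"ay":-2.35,"az":0,"fingers":0},{"x":11.6,"y":15.3,"z":0,"ax":0.5,"ay":-2.35,"az":0,"fingers":0},{"x":11.6,"y":15.3,"z":0,"ax":0.5,"ay":-2.35,"az":0,"fingers":0},{"x":11.6,"y":15.3,"z":0,"ax":0.5,"ay":-2.35,"az":0,"fingers":0},{"x":11.6,"y":15.3,"z":0,"ax":0.5,"ay":-2.35,"az":0,"fingers":0},{"x":11.6,"y":15.3,"z":0,"ax":0.5,"ay":-2.35,"az":0,"fingers":0},{"x":11.6,"y":15.3,"z":0,"ax":0.5,"ay":-2.35,"az":0,"fingers":0},{"x":11.6,"y":15.3,"z":0,"ax":0.5,"ay":-2.35,"az":0,"fingers":0},{"x":11.6,"y":15.3,"z":0,"ax":0.5,"ay":-2.35,"az":0,"fingers":0},{"x":11.6,"y":15.3,"z":0,"ax":0.5,"ay":-2.35,"az":0,"fingers":0}]' 50; python3 st.py
python3 - <<'E'
from h import *
F={n:grab_frame(n) for n in CAL}
np.savez("f1.npz",**{n+k:F[n][i] for n in F for i,k in enumerate("pd")})
a=F["scene"][0][130:330,200:440,::-1];b=F["top"][0][90:290,220:420,::-1]
cv2.imwrite("pics/h1.png",np.hstack([cv2.resize(x,(400,400),interpolation=2) for x in(a[:,:200],b)]))
E
```

```text
clock: 4.93
tcp_pos: [0.4641, -0.1523, 0.2656]
tcp_rot: [0.994, 0.107, 0.001, 0.001]
contact_force: [0.9, 0.8, -0.5]
width: 0.416
grip_force: 50.1
clock: 5.77
tcp_pos: [0.5804, 0.0009, 0.2651]
tcp_rot: [0.972, 0.105, 0.208, -0.021]
contact_force: [-0.2, -0.1, -0.4]
width: 0.417
grip_force: 50.2
t 5.7667 p [0.5804 0.0009 0.2651] g [ 0.5729 -0.0007  0.2822] y [ 0.2136 -0.9769  0.0028] z [ 0.4009  0.0851 -0.9122] F [-0.2357 -0.0683 -0.4051] w 0.41715426287307195 50.16459882259369 j [-0.2338  0.0444 -0.2396  0.9012  0.1765  2.7265]
```

View pics/h1.png

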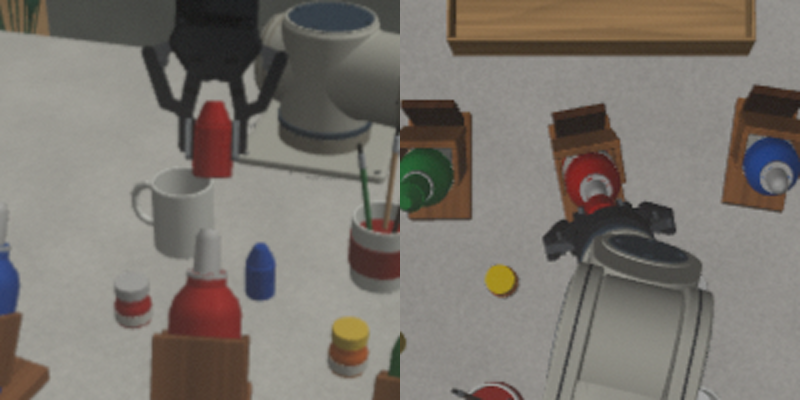

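The crop shows the red cap held at about scene (307,200), above and in line with the spigot at (305,255). The top view has the cap hidden by the gripper. I'll compare the cap and spigot within the scene camera alone.

```bash
cat > rel.py <<'E'
# scene-only fit of the held cap and spigot: lateral offset of the tool axis line and the cap from the spigot axis
import sys
from h import *
np.set_printoptions(precision=4,suppress=True)
fn,seat,x,y,lean,az,m0=sys.argv[1],sys.argv[2],*map(float,sys.argv[3:])
f=np.load(fn);C=np.load("c0.npz");lean,az=np.radians([lean,az])
a=np.array([np.sin(lean)*np.cos(az),np.sin(lean)*np.sin(az),np.cos(lean)])
s=arm.sense();T=R.from_quat(s["tcp_rot"]).as_matrix();p=s["tcp_pos"]
d=f["scened"];c=cloud("scene",d,d>0);v,u=np.nonzero(d>0);col=f["scenep"][v,u].astype(int)
ch=0 if seat[0]=="r" else 2
def lat(P,o,ax,rad,lo,hi):
    e1=np.cross(ax,[0,1,0]);e1/=np.linalg.norm(e1);e2=np.cross(ax,e1)
    q=P-o;z=q@ax;w=(z>lo)&(z<hi);X=np.stack([q@e1,q@e2],1)[w];r=rad(z[w])
    k=least_squares(lambda t:np.hypot(X[:,0]-t[0],X[:,1]-t[1])-r,[0,0],loss="soft_l1",f_scale=.001,x_scale=.01)
    return k.x[0]*e1+k.x[1]*e2,w.sum(),np.sqrt(np.mean(k.fun**2))
m=p+T[:,2]*m0; ca=-T[:,2]
colr=(col[:,ch]-np.delete(col,ch,1).max(1)>30)
Q=c[colr&(np.linalg.norm(c-(m+.035*ca),axis=1)<.055)]
dc,n1,r1=lat(Q,m,ca,lambda z:np.where(z<.046,.0183,.0183-(z-.046)/.024*.0113),.003,.066)
zz=(Q-m)@ca;print("cap axial range",np.percentile(zz,[1,99]))
# spigot from the same frame
o=np.array([x,y,.17]);g=(col.max(1)-col.min(1)<35)&(np.linalg.norm(c-o-.02*a,axis=1)<.035)
ds,n2,r2=lat(c[g],o,a,lambda z:.0135-.0015*z/.036,.006,.034)
print("cap off tool axis",dc,n1,r1,"spigot off assumed",ds,n2,r2,"angle deg",np.degrees(np.arccos(ca@a)))
mm=m+dc-(o+ds);print("mouth rel seat: along",mm@a,"lateral",mm-(mm@a)*a)
E
python3 rel.py f1.npz red .6223 .0087 24 192.2 .0146
```

```text
cap axial range [0.0022 0.0693]
cap off tool axis [-0.0016 -0.0004 -0.0007] 615 0.001249272807070376 spigot off assumed [-0.0005 -0.0001 -0.0002] 194 0.0010583279281018323 angle deg 0.12393669690663149
mouth rel seat: along 0.08931019250092212 lateral [-0.0023  0.0017 -0.0008]
```

```bash
python3 -m jog '[{"x":4,"y":0.4,"z":-7.9,"ax":0,"ay":0,"az":0,"fingers":0},{"x":4,"y":0.4,"z":-7.9,"ax":0,"ay":0,"az":0,"fingers":0},{"x":4,"y":0.4,"z":-7.9,"ax":0,"ay":0,"az":0,"fingers":0},{"x":4,"y":0.4,"z":-7.9,"ax":0,"ay":0,"az":0,"fingers":0},{"x":4,"y":0.4,"z":-7.9,"ax":0,"ay":0,"az":0,"fingers":0},{"x":2,"y":0.4,"z":-4.6,"ax":0,"ay":0,"az":0,"fingers":0},{"x":2,"y":0.4,"z":-4.6,"ax":0,"ay":0,"az":0,"fingers":0},{"x":0,"y":0,"z":0,"ax":0,"ay":0,"az":0,"fingers":0},{"x":0,"y":0,"z":0,"ax":0,"ay":0,"az":0,"fingers":0},{"x":0,"y":0,"z":0,"ax":0,"ay":0,"az":0,"fingers":0}]' 70; python3 st.py
```

```text
clock: 6.7
tcp_pos: [0.6042, 0.0029, 0.2159]
tcp_rot: [0.972, 0.105, 0.207, -0.021]
contact_force: [-0.3, -0.2, -1.5]
width: 0.414
grip_force: 69.7
t 6.7 p [0.6042 0.0029 0.2159] g [0.5967 0.0013 0.233 ] y [ 0.2136 -0.9769  0.0027] z [ 0.3986  0.0846 -0.9132] F [-0.3426 -0.2083 -1.5038] w 0.41443944464008015 69.74147289991379 j [-0.2178  0.1088 -0.295   0.7813  0.1695  2.7412]
```

```bash
python3 -m jog '[{"x":1.4,"y":0.3,"z":-3.2,"ax":0,"ay":0,"az":0,"fingers":0},{"x":1.4,"y":0.3,"z":-3.2,"ax":0,"ay":0,"az":0,"fingers":0},{"x":1.4,"y":0.3,"z":-3.2,"ax":0,"ay":0,"az":0,"fingers":0},{"x":1.4,"y":0.3,"z":-3.2,"ax":0,"ay":0,"az":0,"fingers":0},{"x":1.4,"y":0.3,"z":-3.2,"ax":0,"ay":0,"az":0,"fingers":0},{"x":0,"y":0,"z":0,"ax":0,"ay":0,"az":0,"fingers":0},{"x":0,"y":0,"z":0,"ax":0,"ay":0,"az":0,"fingers":0},{"x":0,"y":0,"z":0,"ax":0,"ay":0,"az":0,"fingers":0},{"x":0,"y":0,"z":0,"ax":0,"ay":0,"az":0,"fingers":0},{"x":0,"y":0,"z":0,"ax":0,"ay":0,"az":0,"fingers":0}]' 70; python3 st.py
```

```text
clock: 7.53
tcp_pos: [0.6118, 0.005, 0.1994]
tcp_rot: [0.972, 0.106, 0.208, -0.022]
contact_force: [6.1, 6.2, 0.2]
width: 0.41
grip_force: 69.9
t 7.5333 p [0.6118 0.005  0.1994] g [0.6043 0.0034 0.2165] y [ 0.2146 -0.9767  0.0017] z [ 0.3989  0.086  -0.9129] F [6.1236 6.1611 0.2167] w 0.4101888896034122 69.93350643664598 j [-0.211   0.1309 -0.3129  0.7399  0.1685  2.747 ]
```

```bash
python3 -m jog '[{"x":0.5,"y":0.5,"z":0,"ax":0,"ay":0,"az":0,"fingers":0},{"x":0.5,"y":0.5,"z":0,"ax":0,"ay":0,"az":0,"fingers":0},{"x":0,"y":0,"z":0,"ax":0,"ay":0,"az":0,"fingers":0},{"x":0.8,"y":0.2,"z":-1.8,"ax":0,"ay":0,"az":0,"fingers":0},{"x":0.8,"y":0.2,"z":-1.8,"ax":0,"ay":0,"az":0,"fingers":0},{"x":0,"y":0,"z":0,"ax":0,"ay":0,"az":0,"fingers":0},{"x":0,"y":0,"z":0,"ax":0,"ay":0,"az":0,"fingers":0},{"x":0,"y":0,"z":0,"ax":0,"ay":0,"az":0,"fingers":0},{"x":0,"y":0,"z":0,"ax":0,"ay":0,"az":0,"fingers":0},{"x":0,"y":0,"z":0,"ax":0,"ay":0,"az":0,"fingers":0}]' 70; python3 st.py
```

```text
clock: 8.37
tcp_pos: [0.6138, 0.0059, 0.1957]
tcp_rot: [0.972, 0.105, 0.207, -0.021]
contact_force: [3.9, 4.2, -0.8]
width: 0.411
grip_force: 70.0
t 8.3667 p [0.6138 0.0059 0.1957] g [0.6064 0.0043 0.2128] y [ 0.2137 -0.9769  0.0022] z [ 0.3981  0.085  -0.9134] F [ 3.9046  4.2385 -0.7958] w 0.41104491265404375 69.96143717318773 j [-0.2076  0.137  -0.3152  0.7318  0.166   2.7507]
```

```bash
python3 -m jog '[{"x":0.4,"y":0.4,"z":0,"ax":0,"ay":0,"az":0,"fingers":0},{"x":0.8,"y":0.2,"z":-1.8,"ax":0,"ay":0,"az":0,"fingers":0},{"x":0.8,"y":0.2,"z":-1.8,"ax":0,"ay":0,"az":0,"fingers":0},{"x":0.8,"y":0.2,"z":-1.8,"ax":0,"ay":0,"az":0,"fingers":0},{"x":0.8,"y":0.2,"z":-1.8,"ax":0,"ay":0,"az":0,"fingers":0},{"x":0,"y":0,"z":0,"ax":0,"ay":0,"az":0,"fingers":0},{"x":0,"y":0,"z":0,"ax":0,"ay":0,"az":0,"fingers":0},{"x":0,"y":0,"z":0,"ax":0,"ay":0,"az":0,"fingers":0},{"x":0,"y":0,"z":0,"ax":0,"ay":0,"az":0,"fingers":0},{"x":0,"y":0,"z":0,"ax":0,"ay":0,"az":0,"fingers":0}]' 70; python3 st.py
```

```text
clock: 9.2
tcp_pos: [0.6173, 0.0069, 0.1886]
tcp_rot: [0.972, 0.105, 0.207, -0.021]
contact_force: [1.8, 1.5, -0.6]
width: 0.413
grip_force: 70.1
t 9.2 p [0.6173 0.0069 0.1886] g [0.6099 0.0053 0.2056] y [ 0.2135 -0.9769  0.0026] z [ 0.398   0.0846 -0.9135] F [ 1.8124  1.5461 -0.626 ] w 0.4127582129183134 70.14824766665697 j [-0.2039  0.1474 -0.3218  0.7143  0.1641  2.7543]
```

```bash
python3 - <<'E'
from h import *
F={n:grab_frame(n) for n in CAL}
np.savez("f2.npz",**{n+k:F[n][i] for n in F for i,k in enumerate("pd")})
a=F["scene"][0][180:330,230:380,::-1];b=F["top"][0][120:270,245:395,::-1]
cv2.imwrite("pics/h2.png",np.hstack([cv2.resize(x,(400,400),interpolation=2) for x in(a,b)]))
E
python3 rel.py f2.npz red .6223 .0087 24 192.2 .0146
```

```text
cap axial range [-0.0173  0.0698]
cap off tool axis [-0.0023  0.0003 -0.001 ] 589 0.0012094729167874208 spigot off assumed [ 0.0093 -0.0009  0.004 ] 85 0.010860732681066937 angle deg 0.08134143731996289
mouth rel seat: along 0.0044828342610465826 lateral [-0.009   0.001  -0.0038]
```

View pics/h2.png

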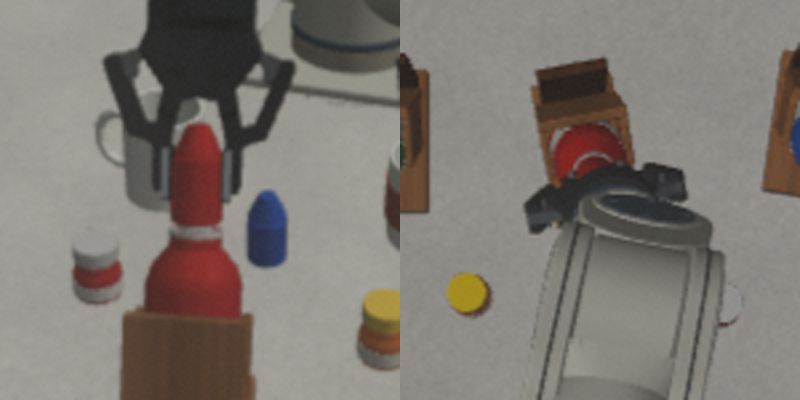

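The red cap is on the spigot, with a white band still visible at scene about (303,267), so it isn't home yet. I'll keep pressing.

```bash
python3 -m jog '[{"x":0.4,"y":0.2,"z":-0.9,"ax":0,"ay":0,"az":0,"fingers":0},{"x":0.4,"y":0.1,"z":-0.9,"ax":0,"ay":0,"az":0,"fingers":0},{"x":0.4,"y":0.1,"z":-0.9,"ax":0,"ay":0,"az":0,"fingers":0},{"x":0.4,"y":0.1,"z":-0.9,"ax":0,"ay":0,"az":0,"fingers":0},{"x":0,"y":0,"z":0,"ax":0,"ay":0,"az":0,"fingers":0},{"x":0,"y":0,"z":0,"ax":0,"ay":0,"az":0,"fingers":0},{"x":0,"y":0,"z":0,"ax":0,"ay":0,"az":0,"fingers":0},{"x":0,"y":0,"z":0,"ax":0,"ay":0,"az":0,"fingers":0},{"x":0,"y":0,"z":0,"ax":0,"ay":0,"az":0,"fingers":0},{"x":0,"y":0,"z":0,"ax":0,"ay":0,"az":0,"fingers":0}]' 70; python3 st.py
```

```text
clock: 10.13
tcp_pos: [0.6188, 0.0073, 0.1856]
tcp_rot: [0.972, 0.105, 0.207, -0.021]
contact_force: [-3.4, 0.6, 6.0]
width: 0.413
grip_force: 70.9
t 10.1333 p [0.6188 0.0073 0.1856] g [0.6113 0.0057 0.2027] y [ 0.2133 -0.977   0.0031] z [ 0.3986  0.0841 -0.9133] F [-3.4223  0.6498  6.0385] w 0.41330940790187454 70.8871267363429 j [-0.2023  0.1514 -0.325   0.7061  0.1632  2.7558]
```

```bash
python3 -m jog '[{"x":0.4,"y":0.1,"z":-0.9,"ax":0,"ay":0,"az":0,"fingers":0},{"x":0.4,"y":0.1,"z":-0.9,"ax":0,"ay":0,"az":0,"fingers":0},{"x":0,"y":0,"z":0,"ax":0,"ay":0,"az":0,"fingers":0},{"x":0,"y":0,"z":0,"ax":0,"ay":0,"az":0,"fingers":0},{"x":0,"y":0,"z":0,"ax":0,"ay":0,"az":0,"fingers":0},{"x":0,"y":0,"z":0,"ax":0,"ay":0,"az":0,"fingers":0},{"x":0,"y":0,"z":0,"ax":0,"ay":0,"az":0,"fingers":0},{"x":0,"y":0,"z":0,"ax":0,"ay":0,"az":0,"fingers":0},{"x":0,"y":0,"z":0,"ax":0,"ay":0,"az":0,"fingers":0},{"x":0,"y":0,"z":0,"ax":0,"ay":0,"az":0,"fingers":0}]' 70; python3 st.py
python3 -m jog '[{"x":0.4,"y":0.1,"z":-0.9,"ax":0,"ay":0,"az":0,"fingers":0},{"x":0.4,"y":0.1,"z":-0.9,"ax":0,"ay":0,"az":0,"fingers":0},{"x":0,"y":0,"z":0,"ax":0,"ay":0,"az":0,"fingers":0},{"x":0,"y":0,"z":0,"ax":0,"ay":0,"az":0,"fingers":0},{"x":0,"y":0,"z":0,"ax":0,"ay":0,"az":0,"fingers":0},{"x":0,"y":0,"z":0,"ax":0,"ay":0,"az":0,"fingers":0},{"x":0,"y":0,"z":0,"ax":0,"ay":0,"az":0,"fingers":0},{"x":0,"y":0,"z":0,"ax":0,"ay":0,"az":0,"fingers":0},{"x":0,"y":0,"z":0,"ax":0,"ay":0,"az":0,"fingers":0},{"x":0,"y":0,"z":0,"ax":0,"ay":0,"az":0,"fingers":0}]' 70; python3 st.py
```

```text
clock: 10.97
tcp_pos: [0.6194, 0.0075, 0.1843]
tcp_rot: [0.972, 0.105, 0.207, -0.021]
contact_force: [-8.5, 0.4, 10.8]
width: 0.413
grip_force: 71.5
t 10.9667 p [0.6194 0.0075 0.1843] g [0.6119 0.0059 0.2014] y [ 0.2131 -0.977   0.0034] z [ 0.3989  0.0839 -0.9132] F [-8.5227  0.4411 10.7881] w 0.4133108915979616 71.53932016342878 j [-0.2017  0.1531 -0.3266  0.7023  0.1628  2.7566]
clock: 11.8
tcp_pos: [0.6196, 0.0075, 0.1842]
tcp_rot: [0.972, 0.105, 0.208, -0.02]
contact_force: [-22.2, -1.8, 26.8]
width: 0.411
grip_force: 73.6
t 11.8 p [0.6196 0.0075 0.1842] g [0.6121 0.006  0.2013] y [ 0.2127 -0.9771  0.0043] z [ 0.4     0.0831 -0.9127] F [-22.1843  -1.8055  26.7989] w 0.4109289079362826 73.64003587514162 j [-0.2011  0.1529 -0.3277  0.7     0.162   2.7573]
```

The cap has hit a stiff stop at the expected home position. Next I relax the load, open the fingers, and retreat along the spigot axis.

```bash
python3 -m jog '[{"x":-1.2,"y":-0.1,"z":1.0,"ax":0,"ay":0,"az":0,"fingers":0},{"x":0,"y":0,"z":0,"ax":0,"ay":0,"az":0,"fingers":0},{"x":0,"y":0,"z":0,"ax":0,"ay":0,"az":0,"fingers":1},{"x":0,"y":0,"z":0,"ax":0,"ay":0,"az":0,"fingers":1},{"x":0,"y":0,"z":0,"ax":0,"ay":0,"az":0,"fingers":1},{"x":0,"y":0,"z":0,"ax":0,"ay":0,"az":0,"fingers":1},{"x":0,"y":0,"z":0,"ax":0,"ay":0,"az":0,"fingers":1},{"x":0,"y":0,"z":0,"ax":0,"ay":0,"az":0,"fingers":1},{"x":-4,"y":-0.9,"z":9.1,"ax":0,"ay":0,"az":0,"fingers":1},{"x":-8,"y":-1.7,"z":18.2,"ax":0,"ay":0,"az":0,"fingers":1}]' 60; python3 st.py
python3 -m jog '[{"x":-16,"y":-3.4,"z":36,"ax":0,"ay":0,"az":0,"fingers":1},{"x":-16,"y":-3.4,"z":36,"ax":0,"ay":0,"az":0,"fingers":1},{"x":-15,"y":0,"z":0,"ax":-0.6,"ay":3,"az":0,"fingers":1},{"x":-15,"y":0,"z":0,"ax":-0.6,"ay":3,"az":0,"fingers":1},{"x":-15,"y":0,"z":0,"ax":-0.6,"ay":3,"az":0,"fingers":1},{"x":-15,"y":0,"z":0,"ax":-0.6,"ay":3,"az":0,"fingers":1},{"x":-15,"y":0,"z":-15,"ax":-0.6,"ay":3,"az":0,"fingers":1},{"x":-15,"y":0,"z":-15,"ax":-0.6,"ay":3,"az":0,"fingers":1},{"x":-15,"y":0,"z":-15,"ax":-0.6,"ay":3,"az":0,"fingers":1},{"x":-15,"y":0,"z":-15,"ax":-0.6,"ay":2.5,"az":0,"fingers":1}]' 60; python3 st.py
```

```text
clock: 12.63
tcp_pos: [0.6064, 0.0054, 0.2082]
tcp_rot: [0.973, 0.105, 0.205, -0.022]
contact_force: [-0.2, 0.5, -0.0]
width: 1.0
grip_force: 0.0
t 12.6333 p [0.6064 0.0054 0.2082] g [0.599  0.0038 0.2253] y [ 0.2139 -0.9769  0.0009] z [ 0.3945  0.0856 -0.9149] F [-0.238   0.4681 -0.0336] w 1.000397506817913 0.0 j [-0.2117  0.119  -0.3018  0.7678  0.1673  2.7467]
clock: 13.47
tcp_pos: [0.4536, -0.0016, 0.2199]
tcp_rot: [0.994, 0.107, -0.003, -0.002]
contact_force: [0.2, 0.4, 0.1]
width: 1.003
grip_force: 0.0
t 13.4667 p [ 0.4536 -0.0016  0.2199] g [ 0.4537 -0.0016  0.2386] y [ 0.2131 -0.977  -0.0039] z [-0.0058  0.0027 -1.    ] F [0.214  0.4    0.1129] w 1.0030311188597534 0.0 j [-0.1898  0.1023 -0.2057  1.2689  0.0015  2.737 ]
```

```bash
python3 -m jog '[{"x":-14,"y":5.5,"z":-20,"ax":-0.15,"ay":-0.33,"az":0,"fingers":1},{"x":-14,"y":5.5,"z":-20,"ax":0,"ay":0,"az":0,"fingers":1},{"x":0,"y":0,"z":-20,"ax":0,"ay":0,"az":0,"fingers":1},{"x":0,"y":0,"z":-20,"ax":0,"ay":0,"az":0,"fingers":1},{"x":0,"y":0,"z":-20,"ax":0,"ay":0,"az":0,"fingers":1},{"x":0,"y":0,"z":0,"ax":0,"ay":0,"az":0,"fingers":1},{"x":0,"y":0,"z":0,"ax":0,"ay":0,"az":0,"fingers":1},{"x":0,"y":0,"z":0,"ax":0,"ay":0,"az":0,"fingers":1},{"x":0,"y":0,"z":0,"ax":0,"ay":0,"az":0,"fingers":1},{"x":0,"y":0,"z":0,"ax":0,"ay":0,"az":0,"fingers":1}]' 60; python3 st.py
python3 - <<'E'
from h import *
np.set_printoptions(precision=4,suppress=True)
p,d=grab_frame("scene");cv2.imwrite("pics/s3.png",cv2.resize(p[180:330,230:380,::-1],(600,600),interpolation=2))
c=cloud("scene",d,d>0);v,u=np.nonzero(d>0);col=p[v,u].astype(int)
red=col[:,0]-col[:,1:].max(1)>30
P=c[red&(c[:,2]>.165)&(np.hypot(c[:,0]-.605,c[:,1]-.006)<.06)]
def res(v):
    l,az=v[2:];a=np.array([np.sin(l)*np.cos(az),np.sin(l)*np.sin(az),np.cos(l)]);q=P-[v[0],v[1],.17];s=q@a
    r=np.linalg.norm(q-np.outer(s,a),axis=1);w=(s>.006)&(s<.067)
    return np.where(w,r-np.where(s<.046,.0183,.0183-(s-.046)/.024*.0113),0)
k=least_squares(res,[.622,.0087,np.radians(24),np.radians(192)],loss="soft_l1",f_scale=.0015,x_scale=[.01,.01,.1,.2])
l,az=k.x[2:];a=np.array([np.sin(l)*np.cos(az),np.sin(l)*np.sin(az),np.cos(l)])
print(k.x[:2],np.degrees(k.x[2:]),"tip s (70 at home)",np.percentile((P-[k.x[0],k.x[1],.17])@a,[1,99,100]))
E
```

```text
clock: 14.3
tcp_pos: [0.4278, 0.0093, 0.1227]
tcp_rot: [0.994, 0.107, 0.004, 0.0]
contact_force: [0.2, -0.4, 0.5]
width: 1.001
grip_force: 0.0
t 14.3 p [0.4278 0.0093 0.1227] g [0.4276 0.0093 0.1414] y [ 0.2131 -0.977   0.0011] z [ 0.0071  0.0004 -1.    ] F [ 0.242  -0.4193  0.53  ] w 1.001127367790534 0.0 j [-0.176   0.1115 -0.4561  0.9963  0.0016  2.7508]
[0.6221 0.0087] [ 22.8379 190.7868] tip s (70 at home) [-0.0126  0.07    0.0706]
```

View pics/s3.png

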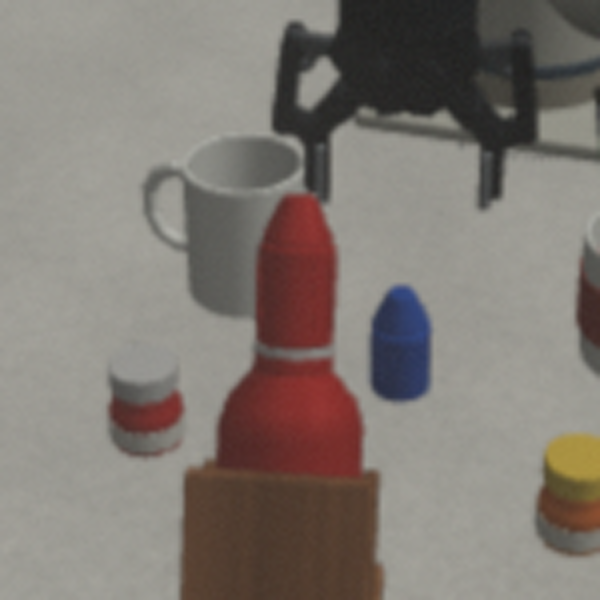

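The red cap is home: its tip is at (303,230) in the scene view, it sits flush on the white collar at (303,267), and the fitted tip height is 70 mm. On to the blue cap.

```bash
python3 -m jog '[{"x":-2,"y":0,"z":-18,"ax":0,"ay":0.4,"az":0,"fingers":1},{"x":0,"y":0,"z":-18,"ax":0,"ay":0,"az":0,"fingers":1},{"x":0,"y":0,"z":-18,"ax":0,"ay":0,"az":0,"fingers":1},{"x":0,"y":0,"z":-18,"ax":0,"ay":0,"az":0,"fingers":1},{"x":0,"y":0,"z":-18,"ax":0,"ay":0,"az":0,"fingers":1},{"x":0,"y":0,"z":-18,"ax":0,"ay":0,"az":0,"fingers":1},{"x":0,"y":0,"z":0,"ax":0,"ay":0,"az":0,"fingers":1},{"x":0,"y":0,"z":0,"ax":0,"ay":0,"az":0,"fingers":0},{"x":0,"y":0,"z":0,"ax":0,"ay":0,"az":0,"fingers":0},{"x":0,"y":0,"z":0,"ax":0,"ay":0,"az":0,"fingers":0}]' 50; python3 st.py
python3 -m jog '[{"x":0,"y":0,"z":0,"ax":0,"ay":0,"az":0,"fingers":0},{"x":0,"y":0,"z":0,"ax":0,"ay":0,"az":0,"fingers":0},{"x":0,"y":0,"z":0,"ax":0,"ay":0,"az":0,"fingers":0},{"x":0,"y":0,"z":0,"ax":0,"ay":0,"az":0,"fingers":0},{"x":0,"y":0,"z":0,"ax":0,"ay":0,"az":0,"fingers":0},{"x":0,"y":0,"z":0,"ax":0,"ay":0,"az":0,"fingers":0},{"x":0,"y":0,"z":0,"ax":0,"ay":0,"az":0,"fingers":0},{"x":0,"y":0,"z":0,"ax":0,"ay":0,"az":0,"fingers":0},{"x":0,"y":0,"z":0,"ax":0,"ay":0,"az":0,"fingers":0},{"x":0,"y":0,"z":0,"ax":0,"ay":0,"az":0,"fingers":0}]' 50; python3 st.py
```

```text
clock: 15.18
tcp_pos: [0.4261, 0.0093, 0.015]
tcp_rot: [0.994, 0.107, 0.0, -0.0]
contact_force: [0.7, 1.0, 1.3]
width: 0.599
grip_force: 0.0
t 15.1833 p [0.4261 0.0093 0.015 ] g [0.4261 0.0093 0.0337] y [ 0.2132 -0.977  -0.0002] z [ 0.0007  0.0004 -1.    ] F [0.7258 1.0098 1.2929] w 0.5989219537058535 0.0 j [-0.176   0.2366 -0.6292  0.7043  0.0005  2.7507]
clock: 16.02
tcp_pos: [0.426, 0.0093, 0.015]
tcp_rot: [0.994, 0.107, 0.0, -0.0]
contact_force: [-1.3, 0.1, 7.6]
width: 0.413
grip_force: 49.0
t 16.0167 p [0.426  0.0093 0.015 ] g [0.426  0.0093 0.0337] y [ 0.2132 -0.977  -0.0002] z [ 0.0009  0.0003 -1.    ] F [-1.3483  0.1356  7.564 ] w 0.41294414776190685 49.047980356263 j [-0.176   0.2363 -0.6297  0.704   0.0005  2.7507]
```

```bash
python3 -m jog '[{"x":0,"y":0,"z":20,"ax":0,"ay":0,"az":0,"fingers":0},{"x":0,"y":0,"z":38,"ax":0,"ay":0,"az":0,"fingers":0},{"x":0,"y":0,"z":38,"ax":0,"ay":0,"az":0,"fingers":0},{"x":0,"y":0,"z":38,"ax":0,"ay":0,"az":0,"fingers":0},{"x":0,"y":0,"z":38,"ax":0,"ay":0,"az":0,"fingers":0},{"x":0,"y":0,"z":38,"ax":0,"ay":0,"az":0,"fingers":0},{"x":0,"y":0,"z":38,"ax":0,"ay":0,"az":0,"fingers":0},{"x":0,"y":-30,"z":0,"ax":0,"ay":0,"az":0,"fingers":0},{"x":0,"y":-30,"z":0,"ax":0,"ay":0,"az":0,"fingers":0},{"x":0,"y":-30,"z":0,"ax":0,"ay":0,"az":0,"fingers":0}]' 50
python3 -m jog '[{"x":16.3,"y":-12.4,"z":0,"ax":-0.37,"ay":-2.78,"az":0,"fingers":0},{"x":16.3,"y":-12.4,"z":0,"ax":-0.37,"ay":-2.78,"az":0,"fingers":0},{"x":16.3,"y":-12.4,"z":0,"ax":-0.37,"ay":-2.78,"az":0,"fingers":0},{"x":16.3,"y":-12.4,"z":0,"ax":-0.37,"ay":-2.78,"az":0,"fingers":0},{"x":16.3,"y":-12.4,"z":0,"ax":-0.37,"ay":-2.78,"az":0,"fingers":0},{"x":16.3,"y":-12.4,"z":0,"ax":-0.37,"ay":-2.78,"az":0,"fingers":0},{"x":16.3,"y":-12.4,"z":0,"ax":-0.37,"ay":-2.78,"az":0,"fingers":0},{"x":16.3,"y":-12.4,"z":0,"ax":-0.37,"ay":-2.78,"az":0,"fingers":0},{"x":16.3,"y":-12.4,"z":0,"ax":-0.37,"ay":-2.78,"az":0,"fingers":0},{"x":16.3,"y":-12.4,"z":0,"ax":-0.37,"ay":-2.78,"az":0,"fingers":0}]' 50; python3 st.py
python3 - <<'E'
from h import *
F={n:grab_frame(n) for n in CAL}
np.savez("f4.npz",**{n+k:F[n][i] for n in F for i,k in enumerate("pd")})
E
python3 rel.py f4.npz blue .6376 -.2108 28 172.5 .015
```

```text
clock: 16.85
tcp_pos: [0.4253, -0.0813, 0.2633]
tcp_rot: [0.994, 0.108, 0.001, 0.0]
contact_force: [0.8, -0.0, -1.3]
width: 0.412
grip_force: 50.3
clock: 17.68
tcp_pos: [0.5888, -0.2051, 0.2627]
tcp_rot: [0.964, 0.104, 0.236, 0.058]
contact_force: [0.1, 1.0, -1.3]
width: 0.41
grip_force: 50.3
t 17.6833 p [ 0.5888 -0.2051  0.2627] g [ 0.58   -0.204   0.2792] y [ 0.1735 -0.9717  0.1604] z [ 0.4676 -0.0621 -0.8818] F [ 0.1287  0.9668 -1.2627] w 0.4098586524322742 50.29505920596421 j [-0.5649  0.0828 -0.234   0.8019  0.1992  2.4076]
cap axial range [0.0044 0.0696]
cap off tool axis [-0.0013  0.0009 -0.0007] 449 0.0014998103018428416 spigot off assumed [-0.0004 -0.     -0.0002] 183 0.0013126423487604772 angle deg 0.04233561027555513
mouth rel seat: along 0.08895196457894143 lateral [-0.0015 -0.0003 -0.0008]
```

```bash
python3 -m jog '[{"x":6.3,"y":-0.1,"z":-7.6,"ax":0,"ay":0,"az":0,"fingers":0},{"x":4.7,"y":-0.6,"z":-8.8,"ax":0,"ay":0,"az":0,"fingers":0},{"x":4.7,"y":-0.6,"z":-8.8,"ax":0,"ay":0,"az":0,"fingers":0},{"x":4.7,"y":-0.6,"z":-8.8,"ax":0,"ay":0,"az":0,"fingers":0},{"x":4.7,"y":-0.6,"z":-8.8,"ax":0,"ay":0,"az":0,"fingers":0},{"x":2.5,"y":-0.3,"z":-4.5,"ax":0,"ay":0,"az":0,"fingers":0},{"x":2.5,"y":-0.3,"z":-4.5,"ax":0,"ay":0,"az":0,"fingers":0},{"x":0,"y":0,"z":0,"ax":0,"ay":0,"az":0,"fingers":0},{"x":0,"y":0,"z":0,"ax":0,"ay":0,"az":0,"fingers":0},{"x":0,"y":0,"z":0,"ax":0,"ay":0,"az":0,"fingers":0}]' 70; python3 st.py
```

```text
clock: 18.62
tcp_pos: [0.6184, -0.2077, 0.2104]
tcp_rot: [0.965, 0.104, 0.235, 0.057]
contact_force: [-0.1, 0.8, -0.1]
width: 0.409
grip_force: 71.7
t 18.6167 p [ 0.6184 -0.2077  0.2104] g [ 0.6097 -0.2066  0.2269] y [ 0.1739 -0.9718  0.1593] z [ 0.4653 -0.0615 -0.883 ] F [-0.0884  0.7514 -0.1027] w 0.4092356596518175 71.68391596991569 j [-0.5376  0.1587 -0.2806  0.6773  0.1865  2.4323]
```

```bash
python3 -m jog '[{"x":1.4,"y":-0.2,"z":-2.6,"ax":0,"ay":0,"az":0,"fingers":0},{"x":1.4,"y":-0.2,"z":-2.6,"ax":0,"ay":0,"az":0,"fingers":0},{"x":1.4,"y":-0.2,"z":-2.6,"ax":0,"ay":0,"az":0,"fingers":0},{"x":1.4,"y":-0.2,"z":-2.6,"ax":0,"ay":0,"az":0,"fingers":0},{"x":1.4,"y":-0.2,"z":-2.6,"ax":0,"ay":0,"az":0,"fingers":0},{"x":1.4,"y":-0.2,"z":-2.6,"ax":0,"ay":0,"az":0,"fingers":0},{"x":0,"y":0,"z":0,"ax":0,"ay":0,"az":0,"fingers":0},{"x":0,"y":0,"z":0,"ax":0,"ay":0,"az":0,"fingers":0},{"x":0,"y":0,"z":0,"ax":0,"ay":0,"az":0,"fingers":0},{"x":0,"y":0,"z":0,"ax":0,"ay":0,"az":0,"fingers":0}]' 70; python3 st.py
```

```text
clock: 19.45
tcp_pos: [0.627, -0.2089, 0.1945]
tcp_rot: [0.965, 0.104, 0.235, 0.057]
contact_force: [4.5, 0.5, -1.5]
width: 0.408
grip_force: 71.9
t 19.45 p [ 0.627  -0.2089  0.1945] g [ 0.6183 -0.2078  0.211 ] y [ 0.1741 -0.9718  0.1591] z [ 0.4652 -0.0613 -0.8831] F [ 4.4987  0.4812 -1.5369] w 0.40848361603919 71.88223192468286 j [-0.5312  0.1828 -0.293   0.6399  0.1838  2.438 ]
```

```bash
python3 -m jog '[{"x":0.5,"y":0,"z":0,"ax":0,"ay":0,"az":0,"fingers":0},{"x":0.9,"y":-0.1,"z":-1.8,"ax":0,"ay":0,"az":0,"fingers":0},{"x":0.9,"y":-0.1,"z":-1.8,"ax":0,"ay":0,"az":0,"fingers":0},{"x":0.9,"y":-0.1,"z":-1.8,"ax":0,"ay":0,"az":0,"fingers":0},{"x":0.9,"y":-0.1,"z":-1.8,"ax":0,"ay":0,"az":0,"fingers":0},{"x":0,"y":0,"z":0,"ax":0,"ay":0,"az":0,"fingers":0},{"x":0,"y":0,"z":0,"ax":0,"ay":0,"az":0,"fingers":0},{"x":0,"y":0,"z":0,"ax":0,"ay":0,"az":0,"fingers":0},{"x":0,"y":0,"z":0,"ax":0,"ay":0,"az":0,"fingers":0},{"x":0,"y":0,"z":0,"ax":0,"ay":0,"az":0,"fingers":0}]' 70; python3 st.py
```

```text
clock: 20.28
tcp_pos: [0.631, -0.2094, 0.1873]
tcp_rot: [0.965, 0.104, 0.235, 0.057]
contact_force: [-0.1, -1.5, 1.7]
width: 0.402
grip_force: 72.3
t 20.2833 p [ 0.631  -0.2094  0.1873] g [ 0.6223 -0.2083  0.2038] y [ 0.1739 -0.9718  0.1593] z [ 0.4652 -0.0615 -0.8831] F [-0.0929 -1.4633  1.6784] w 0.40177985247065473 72.3235603608191 j [-0.528   0.1942 -0.2979  0.6229  0.1822  2.4411]
```

```bash
python3 -m jog '[{"x":0.4,"y":-0.1,"z":-0.9,"ax":0,"ay":0,"az":0,"fingers":0},{"x":0.4,"y":-0.1,"z":-0.9,"ax":0,"ay":0,"az":0,"fingers":0},{"x":0.4,"y":-0.1,"z":-0.9,"ax":0,"ay":0,"az":0,"fingers":0},{"x":0,"y":0,"z":0,"ax":0,"ay":0,"az":0,"fingers":0},{"x":0,"y":0,"z":0,"ax":0,"ay":0,"az":0,"fingers":0},{"x":0,"y":0,"z":0,"ax":0,"ay":0,"az":0,"fingers":0},{"x":0,"y":0,"z":0,"ax":0,"ay":0,"az":0,"fingers":0},{"x":0,"y":0,"z":0,"ax":0,"ay":0,"az":0,"fingers":0},{"x":0,"y":0,"z":0,"ax":0,"ay":0,"az":0,"fingers":0},{"x":0,"y":0,"z":0,"ax":0,"ay":0,"az":0,"fingers":0}]' 70; python3 st.py
python3 -m jog '[{"x":0.4,"y":-0.1,"z":-0.9,"ax":0,"ay":0,"az":0,"fingers":0},{"x":0.4,"y":0,"z":-0.9,"ax":0,"ay":0,"az":0,"fingers":0},{"x":0,"y":0,"z":0,"ax":0,"ay":0,"az":0,"fingers":0},{"x":0,"y":0,"z":0,"ax":0,"ay":0,"az":0,"fingers":0},{"x":0,"y":0,"z":0,"ax":0,"ay":0,"az":0,"fingers":0},{"x":0,"y":0,"z":0,"ax":0,"ay":0,"az":0,"fingers":0},{"x":0,"y":0,"z":0,"ax":0,"ay":0,"az":0,"fingers":0},{"x":0,"y":0,"z":0,"ax":0,"ay":0,"az":0,"fingers":0},{"x":0,"y":0,"z":0,"ax":0,"ay":0,"az":0,"fingers":0},{"x":0,"y":0,"z":0,"ax":0,"ay":0,"az":0,"fingers":0}]' 70; python3 st.py
```

```text
clock: 21.12
tcp_pos: [0.6322, -0.2097, 0.1852]
tcp_rot: [0.965, 0.104, 0.235, 0.057]
contact_force: [-2.2, 0.0, 5.8]
width: 0.406
grip_force: 72.9
t 21.1167 p [ 0.6322 -0.2097  0.1852] g [ 0.6235 -0.2085  0.2017] y [ 0.1739 -0.9717  0.1596] z [ 0.4657 -0.0617 -0.8828] F [-2.1987  0.0203  5.8128] w 0.40616832484063364 72.8872660221532 j [-0.5273  0.1974 -0.3     0.6169  0.1821  2.4417]
clock: 21.95
tcp_pos: [0.6328, -0.2097, 0.1842]
tcp_rot: [0.965, 0.104, 0.235, 0.058]
contact_force: [-7.7, 3.0, 12.9]
width: 0.404
grip_force: 74.0
t 21.95 p [ 0.6328 -0.2097  0.1842] g [ 0.6241 -0.2086  0.2007] y [ 0.1737 -0.9717  0.1602] z [ 0.4663 -0.0622 -0.8825] F [-7.7253  3.0013 12.856 ] w 0.4036191627860543 73.98761935997754 j [-0.5267  0.1987 -0.3013  0.6134  0.1817  2.4423]
```

```bash
python3 -m jog '[{"x":0.4,"y":-0.1,"z":-0.9,"ax":0,"ay":0,"az":0,"fingers":0},{"x":0.3,"y":-0.1,"z":-0.9,"ax":0,"ay":0,"az":0,"fingers":0},{"x":0,"y":0,"z":0,"ax":0,"ay":0,"az":0,"fingers":0},{"x":0,"y":0,"z":0,"ax":0,"ay":0,"az":0,"fingers":0},{"x":0,"y":0,"z":0,"ax":0,"ay":0,"az":0,"fingers":0},{"x":0,"y":0,"z":0,"ax":0,"ay":0,"az":0,"fingers":0},{"x":0,"y":0,"z":0,"ax":0,"ay":0,"az":0,"fingers":0},{"x":0,"y":0,"z":0,"ax":0,"ay":0,"az":0,"fingers":0},{"x":0,"y":0,"z":0,"ax":0,"ay":0,"az":0,"fingers":0},{"x":0,"y":0,"z":0,"ax":0,"ay":0,"az":0,"fingers":0}]' 70; python3 st.py
```

```text
clock: 22.78
tcp_pos: [0.633, -0.2097, 0.1841]
tcp_rot: [0.964, 0.104, 0.236, 0.058]
contact_force: [-22.7, 6.0, 27.4]
width: 0.404
grip_force: 76.4
t 22.7833 p [ 0.633  -0.2097  0.1841] g [ 0.6242 -0.2085  0.2006] y [ 0.1734 -0.9716  0.161 ] z [ 0.4672 -0.0628 -0.8819] F [-22.6893   5.9835  27.3864] w 0.4043663346056207 76.35827376041561 j [-0.5265  0.1985 -0.3026  0.6111  0.1814  2.4426]
```

Same stiff stop here, so the blue cap is home. Releasing and retreating.

```bash
python3 -m jog '[{"x":-1.2,"y":0.3,"z":1.2,"ax":0,"ay":0,"az":0,"fingers":0},{"x":0,"y":0,"z":0,"ax":0,"ay":0,"az":0,"fingers":0},{"x":0,"y":0,"z":0,"ax":0,"ay":0,"az":0,"fingers":1},{"x":0,"y":0,"z":0,"ax":0,"ay":0,"az":0,"fingers":1},{"x":0,"y":0,"z":0,"ax":0,"ay":0,"az":0,"fingers":1},{"x":0,"y":0,"z":0,"ax":0,"ay":0,"az":0,"fingers":1},{"x":0,"y":0,"z":0,"ax":0,"ay":0,"az":0,"fingers":1},{"x":0,"y":0,"z":0,"ax":0,"ay":0,"az":0,"fingers":1},{"x":-4.7,"y":0.6,"z":8.8,"ax":0,"ay":0,"az":0,"fingers":1},{"x":-9.3,"y":1.2,"z":17.7,"ax":0,"ay":0,"az":0,"fingers":1}]' 60
python3 -m jog '[{"x":-17,"y":2.2,"z":32,"ax":0,"ay":0,"az":0,"fingers":1},{"x":-17,"y":2.2,"z":32,"ax":0,"ay":0,"az":0,"fingers":1},{"x":-25,"y":-20,"z":5,"ax":0,"ay":0,"az":0,"fingers":1},{"x":-25,"y":-20,"z":0,"ax":0,"ay":0,"az":0,"fingers":1},{"x":-25,"y":-20,"z":0,"ax":0,"ay":0,"az":0,"fingers":1},{"x":-25,"y":-20,"z":0,"ax":0,"ay":0,"az":0,"fingers":1},{"x":-25,"y":-20,"z":0,"ax":0,"ay":0,"az":0,"fingers":1},{"x":-20,"y":-20,"z":0,"ax":0,"ay":0,"az":0,"fingers":1},{"x":0,"y":0,"z":0,"ax":0,"ay":0,"az":0,"fingers":1},{"x":0,"y":0,"z":0,"ax":0,"ay":0,"az":0,"fingers":1}]' 60
python3 - <<'E'
from h import *
np.set_printoptions(precision=4,suppress=True)
p,d=grab_frame("scene");cv2.imwrite("pics/s5.png",cv2.resize(p[170:370,140:480,::-1],(800,470),interpolation=2))
c=cloud("scene",d,d>0);v,u=np.nonzero(d>0);col=p[v,u].astype(int)
for ch,x,y,l0,a0 in((0,.6223,.0087,24,192),(2,.6376,-.2108,28,172.5)):
    m=col[:,ch]-np.delete(col,ch,1).max(1)>30
    a=R.from_euler("zy",[a0,l0],degrees=True)
    a=np.array([np.sin(np.radians(l0))*np.cos(np.radians(a0)),np.sin(np.radians(l0))*np.sin(np.radians(a0)),np.cos(np.radians(l0))])
    P=c[m]-[x,y,.17];s=P@a;r=np.linalg.norm(P-np.outer(s,a),axis=1)
    w=(r<.03)&(s>.005)&(s<.1);print(w.sum(),"tip s",np.percentile(s[w],[99,100]),"r grip",np.median(r[w&(s<.044)]))
E
```

```text
clock: 23.62
tcp_pos: [0.6176, -0.2073, 0.2068]
tcp_rot: [0.965, 0.104, 0.233, 0.056]
contact_force: [-0.6, -0.2, 0.3]
width: 0.999
grip_force: 0.0
clock: 24.45
tcp_pos: [0.4383, -0.3246, 0.2783]
tcp_rot: [0.965, 0.103, 0.235, 0.058]
contact_force: [0.3, -0.4, 0.1]
width: 1.0
grip_force: 0.0
610 tip s [0.07   0.0703] r grip 0.018575377698714104
473 tip s [0.069  0.0703] r grip 0.018481300624881087
```

View pics/s5.png

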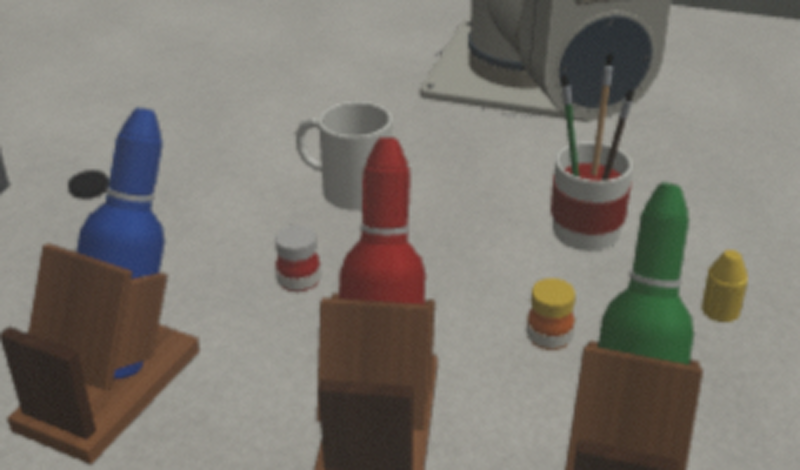

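Both caps sit flush on their collars, at about (195,252) for blue and (303,268) for red. They look the same as the green one, and the other objects visible in this crop haven't moved.

```bash
python3 -c "from cell import ticket; print(ticket.job_done())"
```

```text
the job is handed in; nothing more can be done
None
```

The red cap, then the blue cap, is pressed fully home on its own bottle; I saw no other object moved, and I handed the job in at about 24.5 s with the gripper clear.

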